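# Hold the reference puck down in the reader dock

## Task

Take the metal reference puck by its black grip, bring it in through the open front of the white reader dock with its neck running along the slot of the shield plate, and slide it on until the socket in its underside drops over the locating pin it hides. Then press it down until the sprung plate under it is at the bottom of its travel, and finish while still holding it pressed down (do not let go). Leave the blue cap, the specimen jar, the beaker and the stain bottle where they stand.

Things in the scene. Friction and masses are not known exactly. Their poses are not given: they have to be found in the camera images.
- puck: Loose pale metal reference puck, 0.16 to 0.26 kg, upright on the worktop: aluminium disc 48 mm across, 24 high; from its middle a steel neck 12 mm across, 50 long, topped by a round black grip 28 mm across, 30 high; 104 mm tall in all. A blind round socket 16 mm across, 20 deep is in the middle of its underside. Origin: centre of the underside, z up along the neck. Round: its yaw does not matter.
- grip (a point): Centre of the puck's black round grip, 89 mm above the puck's underside on its axis.
- dock: Fixed white reader dock, 71 mm high. Origin on the worktop below the hidden pin; z up; own -x is the open front, the puck goes in along +x; a housing with a display is at the back, to x = +86 mm, 66 high. Grey foot 10 mm thick, 112 (x) by 104 (y), centred on the origin. Inner faces of the side walls at y = -35 and +35 mm, of the back wall at x = +36.
- slot_mouth (a point): Open front end of the shield plate's slot, at the plate's top, 45 mm from the pin's axis; from here to the pin is the way in. The opaque shield covers the dock from here 90 mm back, 88 mm wide, underside 66 and top 71 mm above the worktop. Its slot is 20 mm wide: the neck passes along it, the disc goes below, the grip stays above.
- slot_end (a point): Closed end of the slot, on its centre line at the shield's top, 17 mm beyond the pin's axis: the pin stands deep below the slot (the disc hides it once inside), where the neck is still 11 mm short of this end.
- pin_tip (a point): Tip of the fixed upright pin under the shield, 30 mm above the worktop on the dock's z axis: steel, 12 mm across, top 4.5 mm conical down to 3 mm. The socket drops over it with 2 mm play all round. To slide in above the pin and below the shield, the puck's underside must be between 30 and 42 mm above the worktop. Pressed home, the underside is at 14 mm, the grip's lower end at 88 mm.
- plate (a joint): Travel of the sprung round plate, 48 mm across, round the pin under the shield. 0 = up (its top 20 mm above the worktop: there the dropped puck rests); grows as it is pressed straight down; 0.006 m = bottom stop. The spring takes 4.5 N to start and 13.5 N at the bottom; the puck's weight alone does not move it; let go, it springs back.
- blue_cap: Blue open plastic cap, 35 mm across, 26 mm high, loose on the worktop; leave alone. Origin: centre of the underside.
- specimen_jar: Translucent specimen jar with lid, 43 mm across, 48 mm high, loose; leave alone. Origin: centre of the underside.
- beaker: Small glass beaker, 46 mm across, 58 mm high, loose; leave alone. Origin: centre of the underside.
- stain_bottle: Dropper bottle with white cap, 34 mm across, 89 mm high, loose; leave alone. Origin: centre of the underside.
- clip_rack: Fixed grey tube-clip rack of the room, always between the puck's side and the dock's side of the worktop: about 100 mm wide (y), 320 mm long (x), 100 mm high, from x = 0.44 to 0.76 m. Carry the puck over it. Origin: on the worktop at its middle; axes as the room's.
Mind the look-alikes: they are no part of the job. Leave any turquoise look-alike of the puck alone.

How it is judged:
By the outcome, as a careful person would: the job done as asked, in the order asked, and still so for the second after the job is handed in, while the arm keeps its last pose, push and grip.
It also fails if it takes over 40 s, if anything falls off the work surface, if the arm or the gripper's body presses on something with over 40 N, if the wrist force passes 120 N, or if a joint passes its speed limit or range.

## Robot

A 6-joint arm with a two-finger parallel gripper is mounted at the origin on a cart in front of the work surface, level with it; the furniture and walls round the work are solid. World frame = base frame: x ahead of the robot, y to its left, z up, the work surface at z = 0. Lengths are in mm, angles in rad, forces in N, time in s.
With the tool pointing down it reaches from about 300 to 775 mm from the base axis. Payload 14.6 kg.
Tool frame: the origin (TCP) lies between the finger pads; the fingertips stand 8 mm ahead of it and the grasp point (between the pads) lies 11 mm behind it; y points along the fingers, x is the direction in which the jaws open and shut, and the axes are right-handed (so a half turn about y gives the same grasp; the last joint's range is limited). The gripper opens to 94 mm and grips with 3 to 60 N. Pads are 16 mm wide; open, the fingers measure 119 mm over their backs; the gripper's body (75 mm by 177 mm) begins 78 mm behind the grasp point.
Start: joints at [1.118, 0.3, 1.521, -0, 1.321, -0.067], TCP at [206.962, 509.565, 213.446] pointing down, gripper open.
Joint ranges: [-3.03, 3.03], [-0.79, 2.21], [0.23, 2.52], [-1.04, 4.18], [0, 3.07], [-2.55, 2.55]. Speed limits (rad/s): [2.22, 2.22, 2.57, 3.14, 3.14, 3.14].

## Interface

Orientations are given as [roll, pitch, yaw] about the fixed x, y, z axes, in that order (R = Rz(yaw) Ry(pitch) Rx(roll)).
In Python, from cell import read_state, imaging, order gives the robot as it stands. The module is installed in compiled form; this text tells all that it offers.
- The arm moves only by the shell command python3 -m handwheel 'ROWS' [FORCE]. ROWS is JSON, a list that holds one entry, the list of rows, each a list of 7 numbers: the shift along the tool's x, y, z in mm, then the turn, a rotation vector about the tool's x, y, z in degrees, then the opening, from -1 (shut) to 1 (fully open), so that 0 is half open. A call has 1 to 5 rows; each row is the pose to reach, as a shift and turn from the pose measured when the call began, along the tool's axes at that moment; what a row does not reach only later rows make up. A row lasts 1/12 s, in which the tool goes at most 41.7 mm and 7.16 degrees, less where a joint would pass 70% of its speed; a pose out of reach is approached as far as the arm can. A call with a gripper value outside its range is refused whole. The fingers move at their own pace and stop on an object; FORCE is the grip in N (left out, the last holds). Time passes only in rows, so rows that repeat a pose let the fingers close. It gives the time, the measured TCP pose, the force and the opening at its end, in the units of the state.
- read_state(): the state, without advancing time (a new reading comes with each control period).
- imaging.camera(name): name is "scene" or "top" or "wrist"; returns (picture, depth): 400x640x3 uint8, red, green, blue; 400x640 float32, mm along the optical axis (not along the pixel's ray), 0 where there is no reading.
- imaging.get_calibration(name): a dict with "mtx" (3x3 intrinsics, pixels), "world_from_camera" (4x4, takes a point from camera to world coordinates); the wrist camera has in their place "hand_eye" (4x4, takes a point from camera to tool coordinates, whose origin is the TCP and whose axes are the tool frame's). Camera axes: x right, y down, z forward; pixel columns grow to the right and rows downward; lengths in mm; the calibration is good to about 2 mm. A picture is of the moment at which its call begins: read the wrist's pose just before it. get_calibration takes no time and is no camera call.
- order.sign_off(): hands the job in, once; it reports no verdict.
The state is a dict: "clock": time; "joints": joint angles; "qd": joint speeds; "effort": joint torques, N m; "eef_pos": TCP position; "eef_rot": TCP orientation; "wrist_force": force on the tool from outside, world axes, zero at the start; "moment": the same for the moment, N m; "finger_gap": finger opening in mm.
Only numpy, scipy, OpenCV 4.12 (cv2) and the standard library are available. Lean on these libraries where they do the work, as an engineer would, in place of code of your own. Each camera call takes 0.05 s, during which the arm holds its last target.

## Working session

There is one attempt and no reset: what is moved stays moved. The work goes in short steps, Python scripts to look and compute and a shell command to move; the robot and the scene stay as the last step left them, time stands still between calls to the robot, and variables do not carry over. Pictures are saved under pics/ and viewed, and the job is handed in when it is done.

```bash
mkdir -p pics; python3 - <<'E'
from cell import read_state, imaging
import cv2,numpy as np
s=read_state();print(s)
for n in("scene","top","wrist"):
    p,d=imaging.camera(n);cv2.imwrite(f"pics/{n}0.png",p[:,:,::-1]);np.save(f"pics/{n}0.npy",d)
    c=imaging.get_calibration(n);print(n,{k:np.round(v,4).tolist() if not isinstance(v,str) else v for k,v in c.items()})
E
```

```text
{'clock': 0.0, 'joints': array([ 1.11841293e+00,  3.00457422e-01,  1.52160596e+00,  7.79421210e-06,
        1.32069909e+00, -6.66001468e-02]), 'qd': array([ 0.00018367,  0.0011774 , -0.00034096, -0.00208598, -0.00102064,
       -0.00179585]), 'effort': array([ 1.46335533e-03, -5.31831300e+01, -3.52735019e+01,  7.08899321e-02,
        2.44269107e-02, -1.53652604e-04]), 'eef_pos': array([206.84214633, 509.339109  , 212.88330373]), 'eef_rot': array([-1.57071094e+00,  1.16672239e-03,  1.18501119e+00]), 'wrist_force': array([ 0.02061199, -0.22190483,  1.10025552]), 'moment': array([ 0.01175828, -0.06554537, -0.03059129]), 'finger_gap': 93.83114357217119}
scene {'mtx': [[464.3543, 0.0, 316.4607], [0.0, 464.3543, 203.0197], [0.0, 0.0, 1.0]], 'world_from_camera': [[0.6951, -0.3178, 0.6448, -282.4147], [-0.7186, -0.2829, 0.6352, -762.4762], [-0.0194, -0.905, -0.4251, 584.7719], [0.0, 0.0, 0.0, 1.0]]}
top {'mtx': [[371.7372, 0.0, 320.1629], [0.0, 371.7372, 202.4276], [0.0, 0.0, 1.0]], 'world_from_camera': [[0.0059, -0.9805, 0.1963, 306.0859], [-1.0, -0.0067, -0.0035, 3.5279], [0.0047, -0.1962, -0.9805, 1139.786], [0.0, 0.0, 0.0, 1.0]]}
wrist {'mtx': [[286.5764, 0.0, 323.6889], [0.0, 286.5764, 198.2959], [0.0, 0.0, 1.0]], 'hand_eye': [[1.0, 0.0, 0.0011, 0.1259], [-0.0011, -0.2402, 0.9707, -170.7611], [0.0003, -0.9707, -0.2402, 69.3795], [0.0, 0.0, 0.0, 1.0]]}
```

View pics/scene0.png

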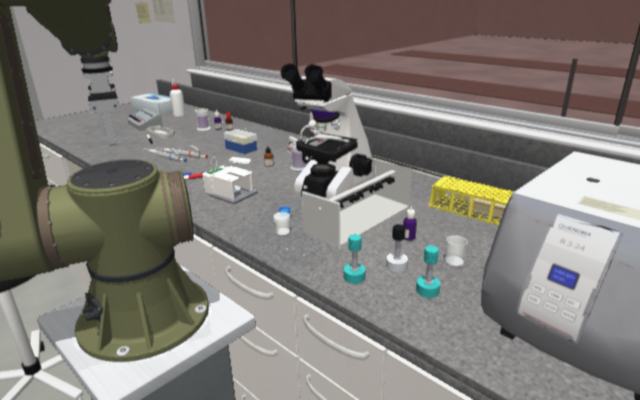

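View pics/top0.png

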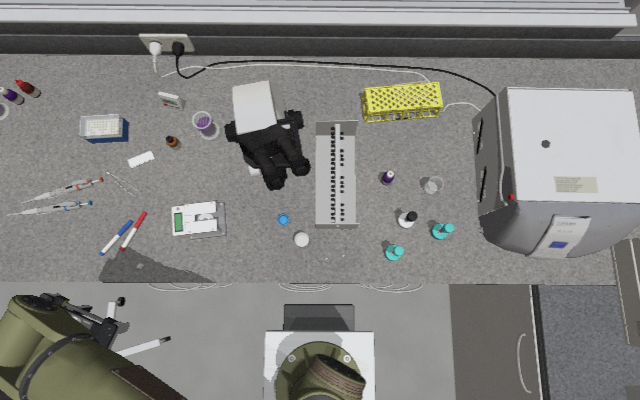

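View pics/wrist0.png

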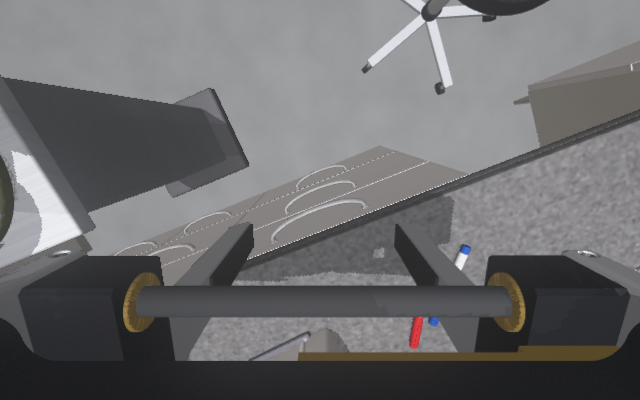

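```bash
python3 - <<'E'
import cv2,numpy as np
t=cv2.imread("pics/top0.png");s=cv2.imread("pics/scene0.png")
cv2.imwrite("pics/c1.png",cv2.resize(t[190:250,155:245],None,fx=8,fy=8,interpolation=cv2.INTER_CUBIC))
cv2.imwrite("pics/c2.png",cv2.resize(t[160:270,360:460],None,fx=5,fy=5,interpolation=cv2.INTER_CUBIC))
cv2.imwrite("pics/c3.png",cv2.resize(s[145:210,170:280],None,fx=7,fy=7,interpolation=cv2.INTER_CUBIC))
E
```

```text
(no output)
```

View pics/c1.png

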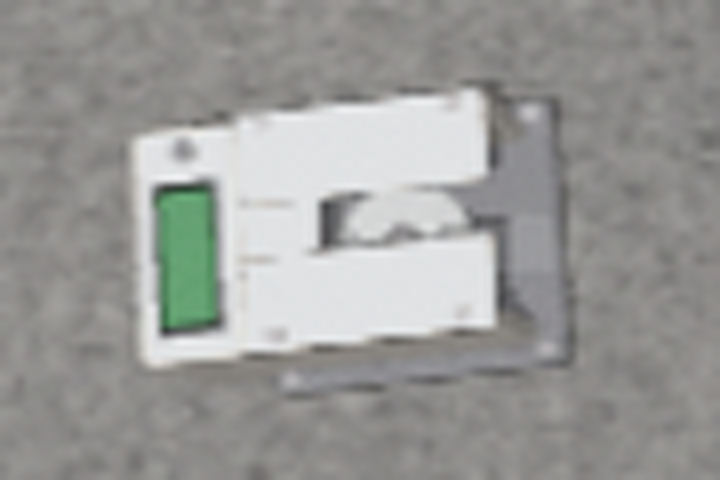

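View pics/c2.png

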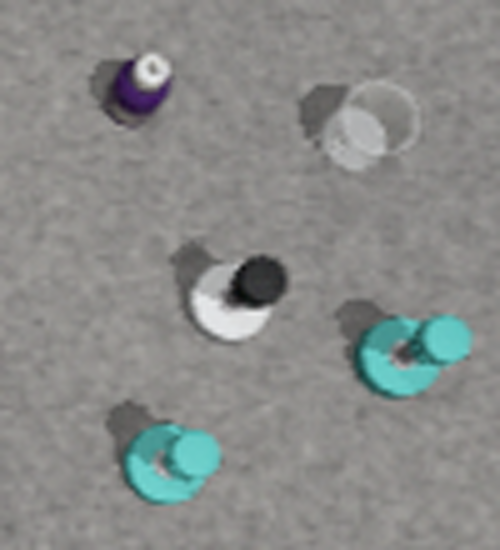

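View pics/c3.png

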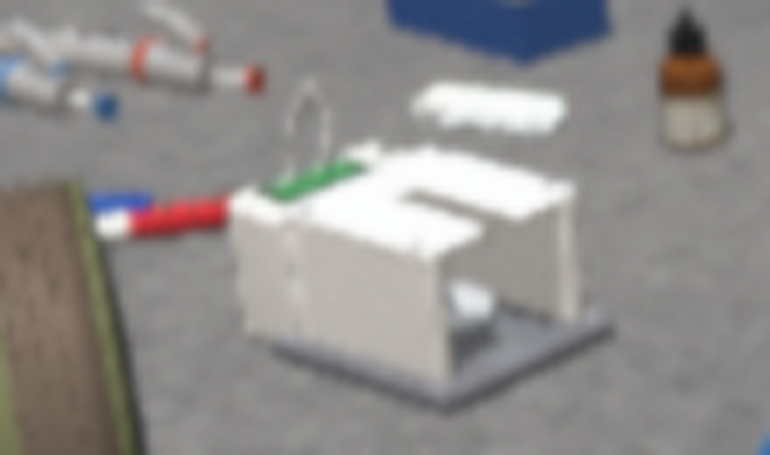

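```bash
cat > h.py <<'E'
import numpy as np,cv2
from cell import read_state, imaging
from scipy.spatial.transform import Rotation as R
def tool():
    s=read_state();T=np.eye(4);T[:3,:3]=R.from_euler('xyz',s['eef_rot']).as_matrix();T[:3,3]=s['eef_pos'];return T
def ray(n,px,z,T=None):
    c=imaging.get_calibration(n);W=np.array(c['world_from_camera']) if n!='wrist' else T@np.array(c['hand_eye'])
    v=W[:3,:3]@np.linalg.inv(c['mtx'])@np.array([px[0],px[1],1.]);o=W[:3,3]
    return o+v*(z-o[2])/v[2]
def proj(n,P,T=None):
    c=imaging.get_calibration(n);W=np.array(c['world_from_camera']) if n!='wrist' else T@np.array(c['hand_eye'])
    q=np.linalg.inv(W)@np.append(P,1);q=np.array(c['mtx'])@q[:3];return q[:2]/q[2]
E
python3 - <<'E'
from h import *
f=lambda ox,oy,k,x,y:((x+.5)/k-.5+ox,(y+.5)/k-.5+oy)
g=f(360,160,5,263,277);b=f(360,160,5,231,301)
print('griptop',ray('top',g,104),'disc',ray('top',b,24))
d=np.load('pics/top0.npy');t=cv2.imread('pics/top0.png')
# black grip centroid
m=(t.max(2)<60)[200:235,398:425];ys,xs=np.nonzero(m);print(xs.mean()+398,ys.mean()+200,len(xs))
for nm,x,y in(('mouthU',490,181),('mouthL',497,234),('endU',322,198),('endL',315,252),('cFU',487,90),('cFL',497,326),('cBU',238,117),('cBL',250,357)):
    p=f(155,190,8,x,y);print(nm,ray('top',p,71).round(1))
for p in((412,215),(404,222),(190,215),(200,235)): print(p,ray('top',p,0).round(0), d[p[1],p[0]])
# scene check of grip top
E
python3 - <<'E'
import cv2
s=cv2.imread("pics/scene0.png")
cv2.imwrite("pics/c4.png",cv2.resize(s[215:300,335:475],None,fx=5,fy=5,interpolation=cv2.INTER_CUBIC))
E
```

```text
griptop [ 478.95350681 -260.42140288  104.        ] disc [ 477.4080318  -260.72361118   24.        ]
410.8529411764706 215.91176470588235 68
mouthU [488.9 303.5  71. ]
mouthL [469.4 299.8  71. ]
endU [482.2 364.2  71. ]
endL [462.4 365.3  71. ]
cFU [522.7 306.7  71. ]
cFL [435.9 297.8  71. ]
cBU [512. 397.  71.]
cBL [424.1 385.9  71. ]
(412, 215) [ 496. -286.    0.] 1052.5914
(404, 222) [ 474. -261.    0.] 1127.8079
(190, 215) [492. 403.   0.] 1083.2878
(200, 235) [430. 368.   0.] 1124.6495
```

View pics/c4.png

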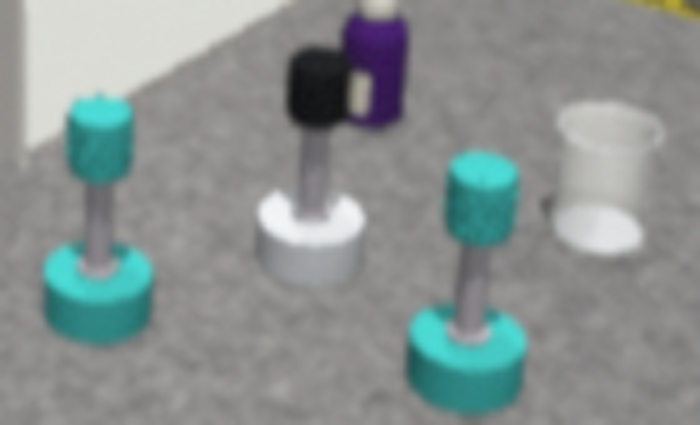

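```bash
python3 - <<'E'
from h import *
f=lambda ox,oy,k,x,y:((x+.5)/k-.5+ox,(y+.5)/k-.5+oy)
for n,x,y,z in(('T1',195,453,104),('T2',445,339,104),('bottle',153,70,89),('beaker',381,118,58)):
    print(n,ray('top',f(360,160,5,x,y),z).round(0))
c=imaging.get_calibration('top');W=np.array(c['world_from_camera']);d=np.load('pics/top0.npy')
v,u=np.mgrid[0:400,0:640];P=np.linalg.inv(c['mtx'])@np.stack([u,v,np.ones_like(u)]).reshape(3,-1)
P=(W[:3,:3]@(P*d.ravel())+W[:3,3:]).reshape(3,400,640);np.save('pics/topP.npy',P)
print('z max grid (rows x 300..750 step 50, cols y 450..-350)')
for x in range(300,800,50):
    r=[]
    for y in range(450,-351,-50):
        m=(P[0]>=x)&(P[0]<x+50)&(P[1]<=y)&(P[1]>y-50)&(d>0);r.append(int(P[2][m].max()) if m.any() else -1)
    print(x,r)
for px in((283,219),(302,239)):print(px,P[:,px[1],px[0]])
g=(P[2]>20)&(P[0]>445)&(P[0]<500)&(P[1]>-270)&(P[1]<-240)
print(np.median(P[:,g&(P[2]>95)],axis=1))
E
```

```text
T1 [ 380. -218.  104.]
T2 [ 444. -361.  104.]
bottle [ 604. -205.   89.]
beaker [ 584. -347.   58.]
z max grid (rows x 300..750 step 50, cols y 450..-350)
300 [5, 7, 5, 5, 6, 5, 5, 5, 7, 4, 5, 6, 5, 6, 5, 5, 4]
350 [5, 6, 6, 6, 7, 5, 6, 50, 50, 4, 6, 5, 26, 107, 6, 5, 5]
400 [71, 75, 76, 75, 6, 6, 4, 51, 52, 89, 91, 4, 5, 28, 5, 90, 109]
450 [72, 76, 76, 14, 5, 8, 411, 410, 117, 118, 122, 121, 5, 102, 109, 26, 105]
500 [70, 77, 75, 17, 5, 5, 413, 413, 415, 104, 103, 11, 5, 5, 5, 5, 5]
550 [6, 6, 5, 6, 5, 360, 379, 399, 403, 104, 102, 9, 56, 79, 6, 62, 61]
600 [6, 6, 5, 5, 167, 357, 360, 364, 166, 102, 102, 11, 72, 89, 5, 57, 56]
650 [6, 5, 6, 6, 343, 354, 355, 345, 10, 103, 101, 9, 5, 6, 5, 6, 5]
700 [42, 90, 88, 113, 340, 344, 345, 173, 11, 101, 101, 10, 5, 5, 7, 5, 5]
750 [7, 90, 90, 107, 310, 316, 321, 113, 118, 121, 120, 124, 5, 6, 5, 4, 5]
(283, 219) [477.54257688 112.0861651   22.9698092 ]
(302, 239) [414.89964578  52.45174441  46.09192734]
[ 476.781038   -259.65009507  102.65768836]
```

```bash
python3 - <<'E'
from h import *
P=np.load('pics/topP.npy');g=(P[2]>150)&(P[1]>-50)&(P[1]<300)&(P[0]>300)&(P[2]<500)
for y in range(-50,300,25):
    m=g&(P[1]>=y)&(P[1]<y+25)
    if m.any(): print(y,P[0][m].min(),P[2][m].max())
T=tool();print(T.round(3))
w=lambda *p:(T[:3,:3].T@(np.array(p)-T[:3,3])).round(0)
for p in((330,300,260),(325,90,260),(430,-150,260),(478,-260,200),(478,-260,78)):print(p,w(*p))
E
```

```text
-50 1017.0398692933575 211.78175126231883
-25 1017.5090661692532 211.86992550384082
0 523.7671951384359 401.21584308783076
25 514.6496559378875 415.15175964527566
50 500.39298519169085 413.5392418341921
75 483.92478671053647 413.55970241709156
100 482.3858457690004 413.6311225902574
125 531.8817727280482 379.73399312774654
150 560.9680381856954 360.45554656432705
175 585.2190504419923 354.2395929555888
200 611.2037194417122 343.4498145046649
225 765.9015557583143 273.3466576077708
250 1016.7776252519805 213.87721081228904
275 1018.1195853233392 212.5066189318576
[[ 3.76000e-01 -0.00000e+00 -9.26000e-01  2.06887e+02]
 [ 9.26000e-01 -1.00000e-03  3.76000e-01  5.09400e+02]
 [-1.00000e-03 -1.00000e+00  0.00000e+00  2.13035e+02]
 [ 0.00000e+00  0.00000e+00  0.00000e+00  1.00000e+00]]
(330, 300, 260) [-148.  -47. -193.]
(325, 90, 260) [-344.  -47. -267.]
(430, -150, 260) [-527.  -47. -455.]
(478, -260, 200) [-611.   14. -541.]
(478, -260, 78) [-611.  136. -541.]
```

```bash
python3 -m handwheel '[[[-334,-47,-290,0,0,0,0.3],[-334,-47,-290,0,0,0,0.3],[-334,-47,-290,0,0,0,0.3],[-334,-47,-290,0,0,0,0.3],[-334,-47,-290,0,0,0,0.3]]]'; python3 -c "
from h import *
T=tool();print(read_state()['clock'],T[:3,3])
for p in((350,90,260),(430,-150,260)):print((T[:3,:3].T@(np.array(p)-T[:3,3])).round(0))"
```

```text
clock: 0.57
eef_pos: [273.8, 311.7, 235.3]
eef_rot: [-1.571, 0.001, 1.186]
wrist_force: [0.5, 0.4, 0.0]
finger_gap: 64.3
0.5667 [273.82542694 311.66579076 235.34727547]
[-177.  -24. -154.]
[-369.  -24. -318.]
```

```bash
python3 -m handwheel '[[[-177,-24,-154,0,0,0,0.3],[-177,-24,-154,0,0,0,0.3],[-177,-24,-154,0,0,0,0.3],[-177,-24,-154,0,0,0,0.3],[-177,-24,-154,0,0,0,0.3]]]'; python3 -c "
from h import *
T=tool()
for p in((430,-150,260),(478,-260,230)):print((T[:3,:3].T@(np.array(p)-T[:3,3])).round(0))"
```

```text
clock: 0.98
eef_pos: [340.6, 115.4, 256.9]
eef_rot: [-1.571, 0.001, 1.186]
wrist_force: [1.2, 0.3, 1.0]
finger_gap: 61.0
[-212.   -3. -182.]
[-296.   27. -268.]
```

```bash
python3 -m handwheel '[[[-212,-3,-182,0,0,0,0.3],[-212,-3,-182,0,0,0,0.3],[-212,-3,-182,0,0,0,0.3],[-212,-3,-182,0,0,0,0.3],[-212,-3,-182,0,0,0,0.3]]]'; python3 -c "
from h import *
T=tool()
for p in((450,-250,230),(478,-260,220)):print((T[:3,:3].T@(np.array(p)-T[:3,3])).round(0))"
```

```text
clock: 1.4
eef_pos: [406.6, -82.6, 259.3]
eef_rot: [-1.572, 0.001, 1.186]
wrist_force: [1.0, 1.3, 0.5]
finger_gap: 60.9
[-139.   29. -103.]
[-138.   40. -133.]
```

```bash
python3 -m handwheel '[[[-138,40,-133,0,0,0,0.3],[-138,40,-133,0,0,0,0.3],[-138,40,-133,0,0,0,0.3],[-138,40,-133,0,0,0,0.3],[-138,40,-133,0,0,0,0.3]]]'; python3 -c "
from h import *
T=tool();np.save('pics/T1.npy',T)
p,d=imaging.camera('wrist');cv2.imwrite('pics/w1.png',p[:,:,::-1]);np.save('pics/w1.npy',d)
print(T[:3,3],proj('wrist',(478,-260.5,104),T),proj('wrist',(478,-260.5,24),T))"
```

```text
clock: 1.82
eef_pos: [478.2, -263.3, 218.2]
eef_rot: [-1.571, 0.001, 1.184]
wrist_force: [0.3, 0.8, 0.1]
finger_gap: 61.0
[ 478.24875697 -263.26265273  218.19108136] [325.72523689 196.04512522] [325.26988662 181.67254631]
```

View pics/w1.png

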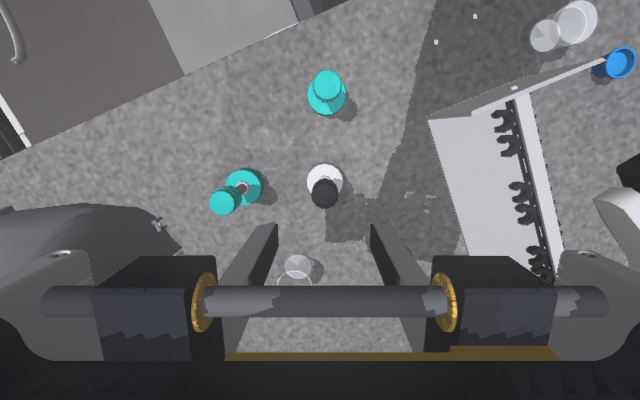

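```bash
python3 -c "
from h import *
p=cv2.imread('pics/w1.png');cv2.imwrite('pics/w1c.png',cv2.resize(p[150:220,280:370],None,fx=8,fy=8,interpolation=cv2.INTER_CUBIC))"
```

```text
(no output)
```

View pics/w1c.png

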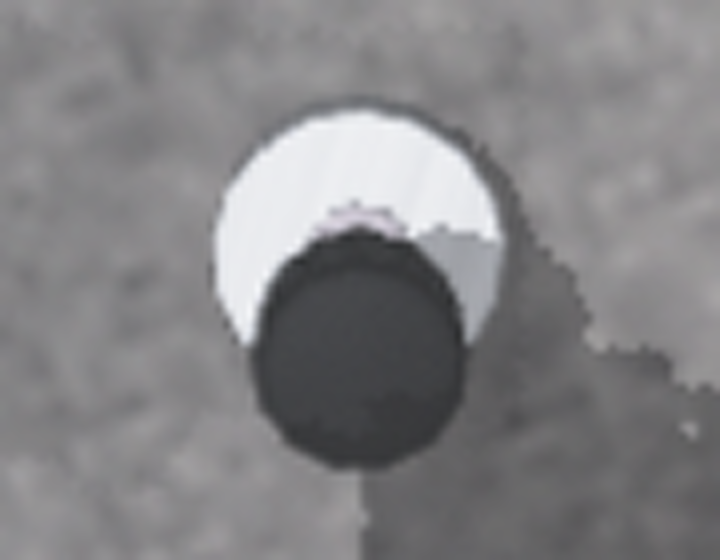

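```bash
python3 -c "
from h import *
T=np.load('pics/T1.npy')
print(ray('wrist',(325,195.6),104,T),ray('wrist',(324.4,181.2),24,T))
T=tool();print(T[:3,3])
for p in((478,-261,140),(478,-261,79)):print((T[:3,:3].T@(np.array(p)-T[:3,3])).round(1))"
```

```text
[ 477.28732625 -261.01125228  104.        ] [ 477.00144664 -261.30900544   24.        ]
[ 478.78081946 -266.19820027  216.51186341]
[ 4.6 76.5  2.6]
[  4.6 137.5   2.4]
```

```bash
python3 -m handwheel '[[[4,40,2,0,0,0,0.3],[4,74,2.5,0,0,0,0.3],[4,74,2.5,0,0,0,0.3],[4,74,2.5,0,0,0,0.3]]]'; python3 -c "
from h import *
T=tool();print(T[:3,3],read_state()['qd'].round(3))
for p in((477.5,-261,79),):print((T[:3,:3].T@(np.array(p)-T[:3,3])).round(1))"
```

```text
clock: 2.2
eef_pos: [477.4, -261.2, 142.1]
eef_rot: [-1.566, 0.0, 1.183]
wrist_force: [-0.5, 0.3, 1.3]
finger_gap: 61.2
[ 477.36984299 -261.17325133  142.10404129] [ 0.005 -0.053 -0.057  0.003  0.02  -0.001]
[ 0.2 63.1 -0.4]
```

```bash
python3 -m handwheel '[[[0,32,0,0,0,0,0.3],[0,63,0,0,0,0,0.3],[0,63,0,0,0,0,0.3],[0,63,0,0,0,0,0.3]]]'; python3 -c "
from h import *
T=tool();np.save('pics/T2.npy',T);print(T[:3,3],read_state()['qd'].round(3))
p,d=imaging.camera('wrist');cv2.imwrite('pics/w2.png',p[:,:,::-1])
for p in((477.5,-261,79),):print((T[:3,:3].T@(np.array(p)-T[:3,3])).round(1))"
```

```text
clock: 2.53
eef_pos: [477.7, -261.3, 81.0]
eef_rot: [-1.567, 0.001, 1.183]
wrist_force: [0.6, -0.1, 0.7]
finger_gap: 61.2
[ 477.65418258 -261.26448145   80.96069591] [-0.002 -0.034 -0.029  0.001  0.006 -0.001]
[0.2 2.  0.2]
```

View pics/w2.png

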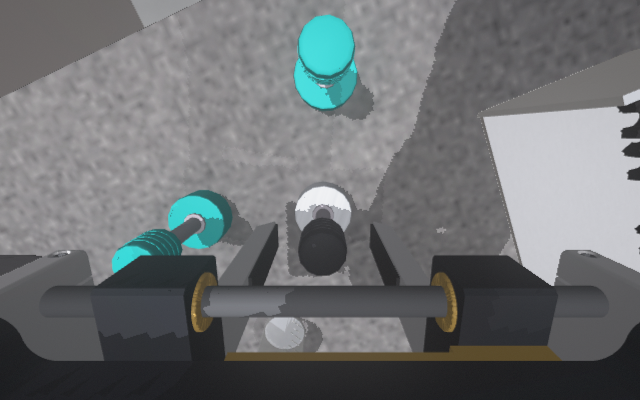

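```bash
python3 -m handwheel '[[[0,2,0,0,0,0,-0.6],[0,2,0,0,0,0,-0.6],[0,2,0,0,0,0,-0.6],[0,2,0,0,0,0,-0.6],[0,2,0,0,0,0,-0.6]]]' 55
```

```text
clock: 3.0
eef_pos: [478.3, -261.7, 80.4]
eef_rot: [-1.569, 0.001, 1.183]
wrist_force: [0.2, 0.2, 0.6]
finger_gap: 31.2
```

```bash
python3 -m handwheel '[[[0,0,0,0,0,0,-0.6],[0,0,0,0,0,0,-0.6],[0,0,0,0,0,0,-0.6]]]' 55;  python3 -m handwheel '[[[0,-15,0,0,0,0,-0.6],[0,-30,0,0,0,0,-0.6],[0,-30,0,0,0,0,-0.6]]]'
```

```text
clock: 3.25
eef_pos: [478.3, -261.7, 80.4]
eef_rot: [-1.569, 0.001, 1.183]
wrist_force: [0.3, 0.0, -0.5]
finger_gap: 27.4
clock: 3.5
eef_pos: [479.3, -262.2, 112.7]
eef_rot: [-1.573, 0.002, 1.183]
wrist_force: [0.6, -0.4, -1.5]
finger_gap: 26.9
```

```bash
python3 -m handwheel '[[[0,-40,0,0,0,0,-0.6],[0,-80,0,0,0,0,-0.6],[0,-120,0,0,0,0,-0.6],[0,-147,0,0,0,0,-0.6],[0,-147,0,0,0,0,-0.6]]]'; python3 -c "
from h import *
T=tool();print(T[:3,3])
p,d=imaging.camera('wrist');cv2.imwrite('pics/w3.png',p[:,:,::-1]);np.save('pics/T3.npy',T)
p,d=imaging.camera('scene');cv2.imwrite('pics/s3.png',p[:,:,::-1])
T=tool()
for p in((430,-150,260),):print((T[:3,:3].T@(np.array(p)-T[:3,3])).round(1))"
```

```text
clock: 3.92
eef_pos: [480.4, -262.7, 265.0]
eef_rot: [-1.581, 0.003, 1.183]
wrist_force: [0.3, -0.7, -1.7]
finger_gap: 27.5
[ 480.39931545 -262.72112337  265.01447425]
[85.1 -1.1 87.8]
```

View pics/w3.png

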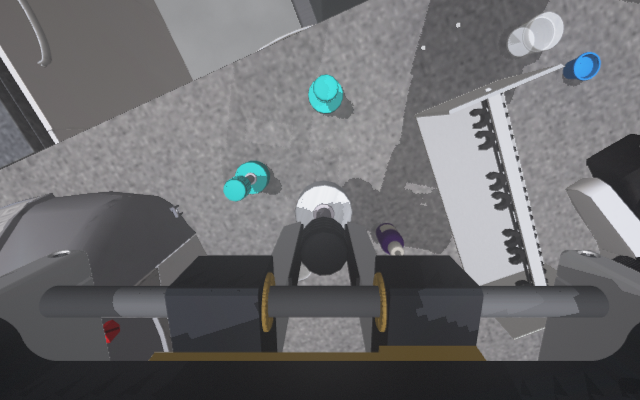

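View pics/s3.png

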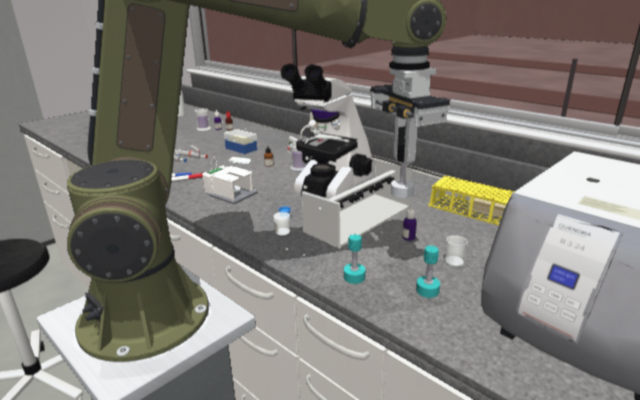

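```bash
python3 -m handwheel '[[[284,-1,262,0,0,0,-0.6],[284,-1,262,0,0,0,-0.6],[284,-1,262,0,0,0,-0.6],[284,-1,262,0,0,0,-0.6],[284,-1,262,0,0,0,-0.6]]]'; python3 -c "
from h import *
T=tool()
for p in((345,100,260),):print((T[:3,:3].T@(np.array(p)-T[:3,3])).round(1))"
```

```text
clock: 4.43
eef_pos: [404.5, -65.2, 257.1]
eef_rot: [-1.57, 0.002, 1.182]
wrist_force: [0.7, -0.0, -0.9]
finger_gap: 27.1
[130.3  -3.1 117.6]
```

```bash
python3 -m handwheel '[[[130,-3,118,0,0,0,-0.6],[130,-3,118,0,0,0,-0.6],[130,-3,118,0,0,0,-0.6],[130,-3,118,0,0,0,-0.6],[130,-3,118,0,0,0,-0.6]]]'; python3 -c "
from h import *
T=tool()
for p in((484,257,260),(415,220,260)):print((T[:3,:3].T@(np.array(p)-T[:3,3])).round(1))"
```

```text
clock: 4.85
eef_pos: [342.1, 103.3, 258.2]
eef_rot: [-1.567, 0.003, 1.186]
wrist_force: [-0.2, -0.1, -2.6]
finger_gap: 27.1
[195.8  -2.6 -73.8]
[135.6  -2.3 -23.7]
```

```bash
python3 -m handwheel '[[[40,-3,0,0,0,0,-0.6],[75,-3,-15,0,0,0,-0.6],[110,-3,-30,0,0,0,-0.6],[150,-3,-50,0,0,0,-0.6],[190,-3,-70,0,0,0,-0.6]]]'; python3 -m handwheel '[[[0,0,0,0,0,0,-0.6],[0,0,0,0,0,0,-0.6]]]'; python3 -c "
from h import *
T=tool();print(read_state()['qd'].round(3))
np.save('pics/T4.npy',T)
p,d=imaging.camera('wrist');cv2.imwrite('pics/w4.png',p[:,:,::-1]);np.save('pics/w4.npy',d)
for n,P in(('mouth',(479.2,301.7,71)),('end',(472.3,364.8,71)),('pin',(474.4,346.4,71))):print(n,proj('wrist',P,T))
"
```

```text
clock: 5.27
eef_pos: [474.3, 250.5, 257.8]
eef_rot: [-1.565, 0.005, 1.186]
wrist_force: [0.3, -0.6, -1.2]
finger_gap: 27.1
clock: 5.43
eef_pos: [474.2, 251.1, 253.4]
eef_rot: [-1.56, 0.01, 1.187]
wrist_force: [-0.4, 0.3, -2.1]
finger_gap: 27.1
[-0.022 -0.09   0.049 -0.003  0.012 -0.01 ]
mouth [363.94999294 174.68209531]
end [410.75463039 150.30616675]
pin [396.92628929 157.58697451]
```

View pics/w4.png

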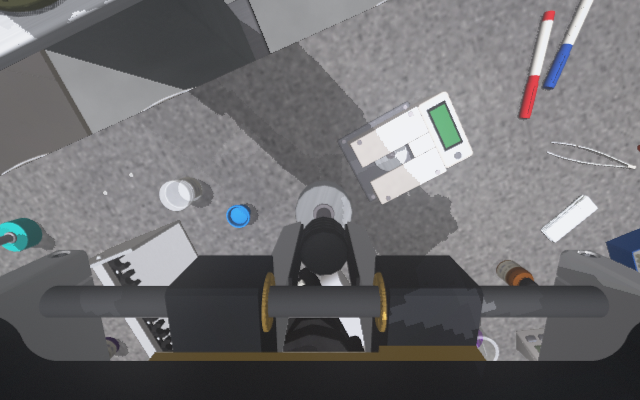

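```bash
python3 -c "
from h import *
p=cv2.imread('pics/w4.png');cv2.imwrite('pics/w4c.png',cv2.resize(p[85:215,330:485],None,fx=5,fy=5,interpolation=cv2.INTER_CUBIC))"
```

```text
(no output)
```

View pics/w4c.png

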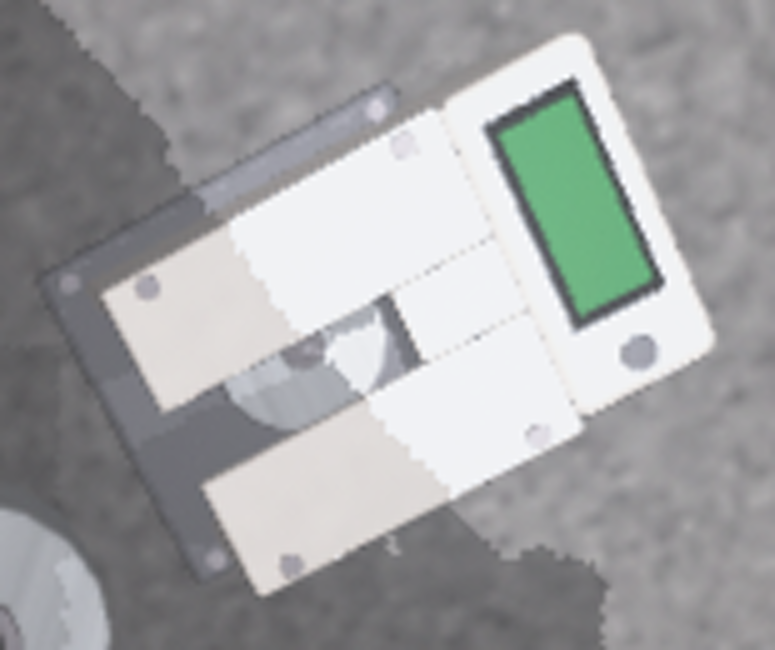

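```bash
python3 - <<'E'
from h import *
T=np.load('pics/T4.npy')
f=lambda x,y:((x+.5)/5-.5+330,(y+.5)/5-.5+85)
r=lambda x,y,z=71:ray('wrist',f(x,y),z,T)[:2]
a,b,c,d=r(163,411),r(204,486),r(386,293),r(421,364)
m=(a+b)/2;e=(c+d)/2
print(m,e,np.linalg.norm(a-b),np.linalg.norm(c-d),np.linalg.norm(m-e))
F=r(103,293),r(262,596);v=F[1]-F[0];print((F[0]+F[1])/2,np.linalg.norm(v),np.degrees(np.arctan2(v[0],-v[1])), np.degrees(np.arctan2(*(e-m)[::-1])),np.degrees(np.arctan2(v[1],v[0])))
B=r(441,108),r(580,430);print((B[0]+B[1])/2)
print('pin',r(305,352,30))
E
```

```text
[479.9004419 304.5803019] [472.14044917 364.29729817] 21.66205135388549 19.635723482172303 60.21907614234519
[479.83206385 304.81129948] 86.64803648378137 97.07476585428843 97.40387703800272 7.0747658542884215
[469.23137099 392.65294963]
pin [475.05495096 347.44182845]
```

```bash
cat >> h.py <<'E'
def plan(*pts,yaw=1.186):
    T=tool();print('T',T[:3,3].round(2),read_state()['eef_rot'].round(4),'F',read_state()['wrist_force'].round(1))
    Rd=R.from_euler('xyz',[-np.pi/2,0,yaw]).as_matrix()
    print('turn',np.degrees(R.from_matrix(T[:3,:3].T@Rd).as_rotvec()).round(2))
    for p in pts:print(p,(T[:3,:3].T@(np.array(p)-T[:3,3])).round(1))
E
python3 - <<'E'
from h import *
plan((486.3,255.7,185),(486.3,255.7,117))
p=cv2.imread('pics/w4.png');cv2.imwrite('pics/w4d.png',cv2.resize(p[170:280,270:380],None,fx=6,fy=6,interpolation=cv2.INTER_CUBIC))
E
```

```text
T [473.67 250.39 254.85] [-1.5615  0.0087  1.1869] F [ 0.2 -1.  -2.1]
turn [-0.53  0.05 -0.5 ]
(486.3, 255.7, 185) [ 10.3  69.7 -10.4]
(486.3, 255.7, 117) [ 10.8 137.7 -11. ]
```

View pics/w4d.png

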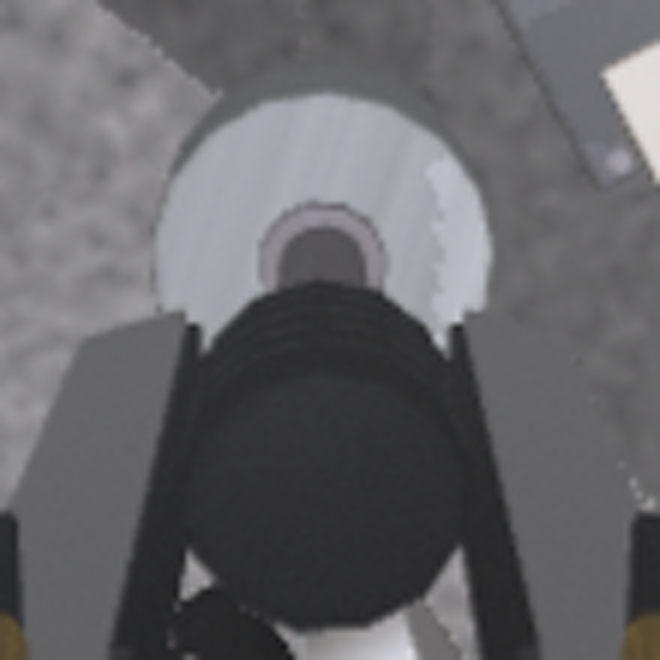

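```bash
python3 - <<'E'
from h import *
from scipy.optimize import least_squares
c=imaging.get_calibration('wrist');H=np.linalg.inv(c['hand_eye']);K=np.array(c['mtx'])
th=np.linspace(0,2*np.pi,721)
def ext(x,z,y,r):
    P=np.stack([x+r*np.cos(th),y+0*th,z+r*np.sin(th),1+0*th]);q=K@(H@P)[:3];q=q[:2]/q[2];return np.array([q[0].min(),q[0].max(),q[1].min(),q[1].max()])
f=lambda v,o:(v+.5)/6-.5+o
obs=np.array([f(157,270),f(490,270),f(95,170)])
s=least_squares(lambda p:ext(p[0],p[1],p[2],24)[:3]-obs,[0,0,56]);print('disc free y',s.x,s.fun)
s=least_squares(lambda p:ext(p[0],p[1],56.4,24)[:3]-obs,[0,0]);print('disc',s.x,s.fun)
o2=np.array([f(187,270),f(470,270),f(630,170)])
s=least_squares(lambda p:ext(p[0],p[1],-24,14)[[0,1,3]]-o2,[0,0]);print('grip top',s.x,s.fun)
E
```

```text
disc free y [ 0.24615857 -2.22047541 66.9154287 ] [-4.96925168e-10  4.19902335e-10  1.64277481e-10]
disc [ 0.24164981 -0.1645899 ] [-1.25239352  1.2529601   0.06058387]
grip top [0.6659406  2.62786463] [-1.73505579  1.73543848  0.08297824]
```

```bash
python3 -m handwheel '[[[10,35,-10,-0.5,0,-0.5,-0.6],[10.5,70,-10.5,-0.5,0,-0.5,-0.6],[10.5,105,-11,-0.5,0,-0.5,-0.6],[10.5,137,-11,-0.5,0,-0.5,-0.6],[10.5,137,-11,-0.5,0,-0.5,-0.6]]]'; python3 - <<'E'
from h import *
T=tool();np.save('pics/T5.npy',T)
p,d=imaging.camera('wrist');cv2.imwrite('pics/w5.png',p[:,:,::-1]);np.save('pics/w5.npy',d)
p,d=imaging.camera('scene');cv2.imwrite('pics/s5.png',cv2.resize(p[80:220,150:300,::-1],None,fx=5,fy=5,interpolation=cv2.INTER_CUBIC)[:600])
plan((486,255.8,117))
E
```

```text
clock: 5.9
eef_pos: [482.7, 253.2, 112.1]
eef_rot: [-1.564, 0.007, 1.186]
wrist_force: [0.0, -0.1, -3.1]
finger_gap: 27.0
T [485.69 254.72 118.44] [-1.5697e+00  4.0000e-04  1.1863e+00] F [-0.5  0.1 -1.2]
turn [-0.06  0.02 -0.03]
(486, 255.8, 117) [1.1 1.4 0.1]
```

View pics/w5.png

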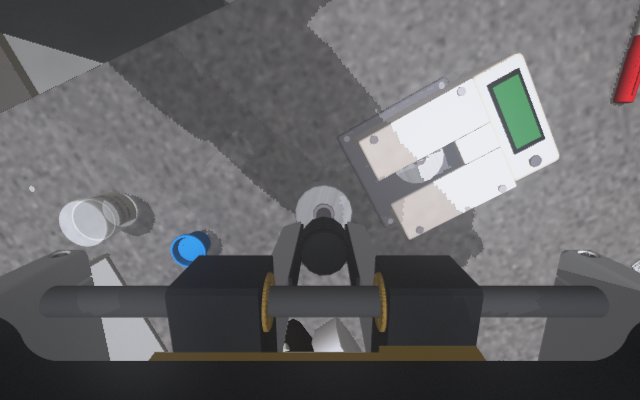

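View pics/s5.png

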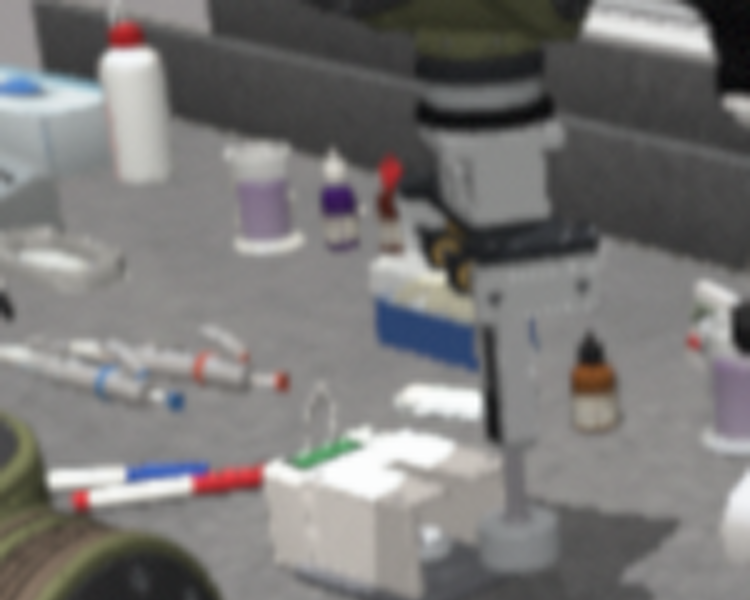

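```bash
python3 -c "
from h import *
p=cv2.imread('pics/w5.png');cv2.imwrite('pics/w5c.png',cv2.resize(p[70:250,290:530],None,fx=3.3,fy=3.3,interpolation=cv2.INTER_CUBIC))
cv2.imwrite('pics/w5d.png',cv2.resize(p[110:250,330:480],None,fx=4,fy=4,interpolation=cv2.INTER_CUBIC))"
```

```text
(no output)
```

View pics/w5d.png

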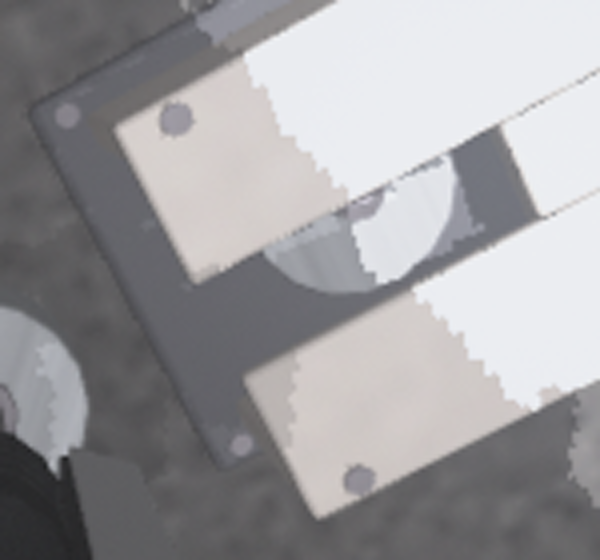

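```bash
python3 - <<'E'
from h import *
T=np.load('pics/T5.npy')
f=lambda x,y:((x+.5)/4-.5+330,(y+.5)/4-.5+110)
r=lambda x,y,z=71:ray('wrist',f(x,y),z,T)[:2]
a,b,c,d=r(193,284),r(246,380),r(498,125),r(543,215)
m=(a+b)/2;e=(c+d)/2
print(T[:3,3],m,e,np.linalg.norm(a-b),np.linalg.norm(c-d),np.linalg.norm(m-e))
F=r(115,127),r(320,519);v=F[1]-F[0];print((F[0]+F[1])/2,np.linalg.norm(v),np.degrees(np.arctan2(*(e-m)[::-1])),90+np.degrees(np.arctan2(v[1],v[0])))
E
```

```text
[482.66803053 253.19012644 112.10118653] [479.96622831 304.14013277] [471.82634547 365.13022199] 21.577950321004923 19.127644968129722 61.530875791349175
[479.8052868  304.56784154] 86.86647726419578 97.60190826718431 97.2562246584779
```

```bash
python3 -m handwheel '[[[1,1.5,0,0,0,0,-0.6],[1,2,0,0,0,0,-0.6]]]'; python3 - <<'E'
from h import *
g=lambda s:(474.7-.122*s*1,348.0+.9925*s,116.5)
plan(*[g(s) for s in(-85,-75,-65,-55,-45,-35)])
E
```

```text
clock: 6.17
eef_pos: [486.9, 255.9, 118.9]
eef_rot: [-1.572, -0.002, 1.186]
wrist_force: [-0.1, 0.3, -1.0]
finger_gap: 27.1
T [486.9  255.92 118.94] [-1.5723 -0.0023  1.1861] F [-0.1  0.3 -1. ]
turn [0.09 0.   0.13]
(485.07, 263.6375, 116.5) [6.5 2.4 4.6]
(483.84999999999997, 273.5625, 116.5) [15.2  2.5  9.5]
(482.63, 283.4875, 116.5) [23.9  2.5 14.3]
(481.40999999999997, 293.4125, 116.5) [32.7  2.5 19.2]
(480.19, 303.3375, 116.5) [41.4  2.5 24. ]
(478.96999999999997, 313.2625, 116.5) [50.2  2.5 28.9]
```

```bash
python3 -m handwheel '[[[6.5,2.4,4.6,0.1,0,0.1,-0.6],[15,2.5,9.5,0.1,0,0.1,-0.6],[24,2.5,14.3,0.1,0,0.1,-0.6],[32.5,2.5,19,0.1,0,0.1,-0.6],[32.5,2.5,19,0.1,0,0.1,-0.6]]]'; python3 - <<'E'
from h import *
T=tool();np.save('pics/T6.npy',T)
p,d=imaging.camera('wrist');cv2.imwrite('pics/w6.png',p[:,:,::-1]);cv2.imwrite('pics/w6d.png',cv2.resize(p[120:260,280:480,::-1],None,fx=4,fy=4,interpolation=cv2.INTER_CUBIC))
g=lambda s:(474.7-.122*s*1,348.0+.9925*s,116.5)
plan(*[g(s) for s in(-45,-35,-25,-15,-5)])
E
```

```text
clock: 6.58
eef_pos: [481.1, 295.3, 116.6]
eef_rot: [-1.571, -0.001, 1.188]
wrist_force: [0.8, -0.1, -1.3]
finger_gap: 27.0
T [481.13 294.35 116.39] [-1.5705e+00 -5.0000e-04  1.1878e+00] F [-0.8 -0.1 -1.4]
turn [-0.02  0.1   0.03]
(480.19, 303.3375, 116.5) [ 8.  -0.1  4.2]
(478.96999999999997, 313.2625, 116.5) [16.7 -0.1  9.1]
(477.75, 323.1875, 116.5) [25.5 -0.1 13.9]
(476.53, 333.1125, 116.5) [34.2 -0.1 18.8]
(475.31, 343.0375, 116.5) [43.  -0.1 23.6]
```

View pics/w6d.png

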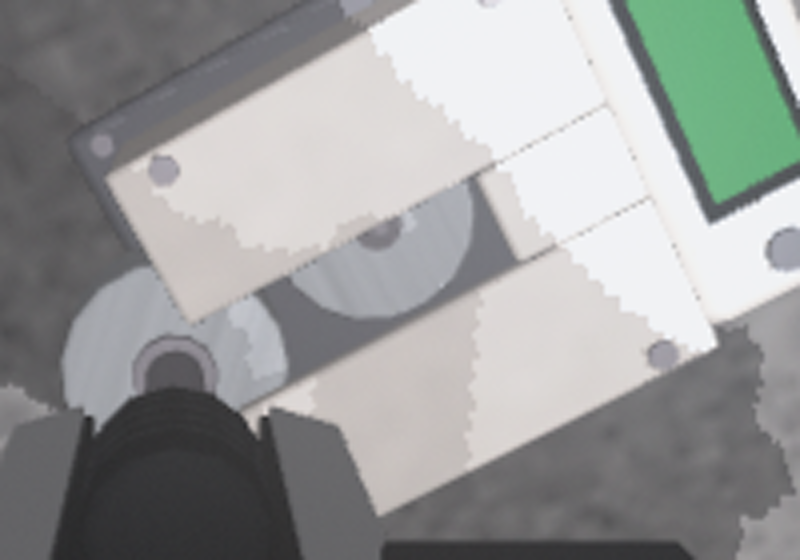

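```bash
python3 - <<'E'
from h import *
T=np.load('pics/T6.npy')
f=lambda x,y:((x+.5)/4-.5+280,(y+.5)/4-.5+120)
r=lambda x,y,z=71:ray('wrist',f(x,y),z,T)[:2]
a,b,c,d=r(193,320),r(245,411),r(480,176),r(520,261)
m=(a+b)/2;e=(c+d)/2;u=(e-m)/np.linalg.norm(e-m);n=np.array([-u[1],u[0]])
print(T[:3,3],m,e,np.linalg.norm(a-b),np.linalg.norm(e-m),np.degrees(np.arctan2(u[1],u[0])))
for z in(0,.5,1.2):
    q=(T@np.array([.25,45.4,z,1]))[:2];print(z,'lat',(q-m)@n,'along to pin(end-17)',(e-17*u-q)@u,'(mouth+45)',(m+45*u-q)@u)
# neck/disc centre pixels in view: fillet centre at z=60
print('fillet',r(175,376,60.5),'disc',)
# pin plate centre: plate hole/pin base ring at (381,230) approx top of pin z=30
print('pin tip',r(381,228,28))
E
```

```text
[481.06709048 295.26416002 116.5541779 ] [479.29916391 305.54735589] [472.14156785 365.86192386] 21.339117599617456 60.73778304868434 96.76770208805243
0 lat -0.6779036770984399 along to pin(end-17) 53.89390278146888 (mouth+45) 55.1561197327845
0.5 lat -0.23938099504146515 along to pin(end-17) 53.65369901943863 (mouth+45) 54.91591597075425
1.2 lat 0.3745507598381993 along to pin(end-17) 53.31741375259631 (mouth+45) 54.579630703911924
fillet [480.9292475  295.52187752] disc
pin tip [474.96355088 348.78527794]
```

```bash
python3 -m handwheel '[[[8,0,4.2,0,0,0,-0.6],[16.7,0,9,0,0,0,-0.6],[25.5,0,13.8,0,0,0,-0.6],[34,0,18.5,0,0,0,-0.6],[43,0,23.4,0,0,0,-0.6]]]'; python3 - <<'E'
from h import *
T=tool();np.save('pics/T7.npy',T)
p,d=imaging.camera('wrist');cv2.imwrite('pics/w7.png',p[:,:,::-1]);cv2.imwrite('pics/w7d.png',cv2.resize(p[120:260,280:480,::-1],None,fx=4,fy=4,interpolation=cv2.INTER_CUBIC))
plan((474.5,348.3,116.5),(474.5,348.3,111))
E
```

```text
clock: 7.05
eef_pos: [475.3, 344.1, 116.4]
eef_rot: [-1.57, -0.0, 1.188]
wrist_force: [-0.9, -0.5, -0.7]
finger_gap: 27.2
T [475.   345.53 116.4 ] [-1.5704e+00 -1.0000e-03  1.1887e+00] F [-0.7  1.6 -1.6]
turn [-0.03  0.16  0.06]
(474.5, 348.3, 116.5) [ 2.4 -0.1  1.5]
(474.5, 348.3, 111) [2.4 5.4 1.5]
```

View pics/w7d.png

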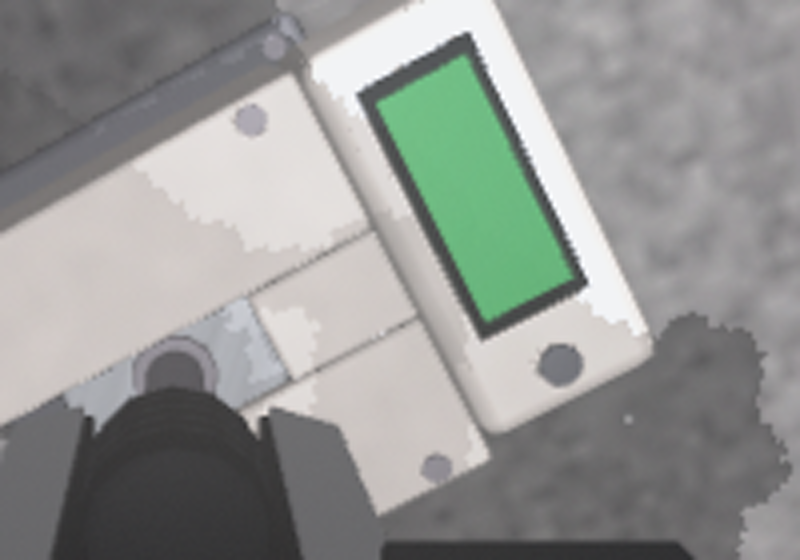

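```bash
python3 - <<'E'
from h import *
T=np.load('pics/T7.npy')
f=lambda x,y:((x+.5)/4-.5+280,(y+.5)/4-.5+120)
r=lambda x,y,z=71:ray('wrist',f(x,y),z,T)[:2]
c,d=r(249,296),r(289,382);e=(c+d)/2;u=np.array([-.119,.993]);n=np.array([-u[1],u[0]])
B=r(294,73),r(490,462);bm=(B[0]+B[1])/2
for z in(0,.5,1.2):
    q=(T@np.array([.25,45.4,z,1]))[:2];print(z,'lat',(q-e)@n,'dist to end',(e-q)@u,'to plate back',(bm-q)@u,'lat',(q-bm)@n)
print(e,np.linalg.norm(c-d),np.linalg.norm(B[0]-B[1]))
q=r(175,376,60.5);print(q,(e-q)@u,(q-e)@n)
E
```

```text
0 lat -0.7812880023861264 dist to end 21.280753202935372 to plate back 48.623702003250514 lat -0.29019490915655144
0.5 lat -0.3429663759858741 dist to end 21.040073699902205 to plate back 48.38302250021734 lat 0.1481267172437004
1.2 lat 0.2706839009744062 dist to end 20.70312239565573 to plate back 48.04607119597087 lat 0.7617769942039807
[472.08251216 365.37567472] 19.21100669896149 86.84997895133077
[475.0972991  344.33559132] 21.251562458877064 -0.4899135097122582
```

```bash
python3 -m handwheel '[[[2.2,0,1.3,0,0,0,-0.6],[2.2,0,1.3,0,0,0,-0.6],[2.2,3,1.3,0,0,0,-0.6],[2.2,6,1.3,0,0,0,-0.6]]]'; python3 - <<'E'
from h import *
plan((474.5,348.0,106),(474.5,348.0,101))
E
```

```text
clock: 7.43
eef_pos: [474.7, 347.8, 110.2]
eef_rot: [-1.571, -0.001, 1.188]
wrist_force: [0.0, -0.1, -1.5]
finger_gap: 27.3
T [474.73 347.76 110.21] [-1.5706e+00 -1.0000e-03  1.1885e+00] F [ 0.  -0.1 -1.5]
turn [-0.01  0.14  0.06]
(474.5, 348.0, 106) [0.1 4.2 0.3]
(474.5, 348.0, 101) [0.1 9.2 0.3]
```

```bash
python3 -m handwheel '[[[0,2.5,0.2,0,0,0,-0.6],[0,4.5,0.2,0,0,0,-0.6],[0,4.5,0.2,0,0,0,-0.6]]]';
```

```text
clock: 7.68
eef_pos: [474.4, 347.5, 105.1]
eef_rot: [-1.57, -0.0, 1.188]
wrist_force: [-1.0, -0.2, -1.6]
finger_gap: 27.3
```

```bash
python3 -m handwheel '[[[0,2,0,0,0,0,-0.6],[0,4,0,0,0,0,-0.6],[0,5,0,0,0,0,-0.6],[0,5,0,0,0,0,-0.6]]]'; python3 -m handwheel '[[[0,2,0,0,0,0,-0.6],[0,3,0,0,0,0,-0.6],[0,3,0,0,0,0,-0.6]]]' 60
```

```text
clock: 8.02
eef_pos: [474.5, 347.4, 100.2]
eef_rot: [-1.57, -0.0, 1.188]
wrist_force: [-1.4, -1.6, 2.9]
finger_gap: 27.0
clock: 8.27
eef_pos: [474.6, 347.5, 97.5]
eef_rot: [-1.57, -0.001, 1.188]
wrist_force: [-1.5, -1.7, 6.7]
finger_gap: 26.8
```

```bash
python3 -m handwheel '[[[0,2,0,0,0,0,-0.6],[0,3,0,0,0,0,-0.6],[0,4,0,0,0,0,-0.6],[0,4,0,0,0,0,-0.6]]]' 60; python3 -m handwheel '[[[0,1,0,0,0,0,-0.6],[0,1,0,0,0,0,-0.6],[0,1,0,0,0,0,-0.6]]]'
```

```text
clock: 8.6
eef_pos: [474.8, 347.5, 94.4]
eef_rot: [-1.571, -0.001, 1.188]
wrist_force: [-3.6, -2.0, 11.4]
finger_gap: 27.0
clock: 8.85
eef_pos: [474.9, 347.5, 94.3]
eef_rot: [-1.571, -0.001, 1.188]
wrist_force: [-5.6, -3.6, 10.4]
finger_gap: 27.1
```

```bash
python3 -m handwheel '[[[-0.5,1,0.4,0,0,0,-0.6],[-0.5,2,0.4,0,0,0,-0.6],[-0.5,3,0.4,0,0,0,-0.6],[-0.5,3,0.4,0,0,0,-0.6]]]'; python3 -c "
from h import *
plan((474.5,347.5,94))"
```

```text
clock: 9.18
eef_pos: [475.0, 347.5, 94.2]
eef_rot: [-1.573, -0.004, 1.188]
wrist_force: [-8.1, -6.0, 27.0]
finger_gap: 26.9
T [475.04 347.52  94.16] [-1.5733 -0.0036  1.1883] F [-8.1 -6.  27. ]
turn [0.14 0.13 0.2 ]
(474.5, 347.5, 94) [-0.2  0.2  0.5]
```

```bash
python3 - <<'E'
from h import *
p,d=imaging.camera('wrist');cv2.imwrite('pics/w8d.png',cv2.resize(p[120:260,280:480,::-1],None,fx=4,fy=4,interpolation=cv2.INTER_CUBIC))
p,d=imaging.camera('scene');cv2.imwrite('pics/s8.png',cv2.resize(p[100:220,160:300,::-1],None,fx=5,fy=5,interpolation=cv2.INTER_CUBIC))
plan((474.5,347.5,94));print(read_state()['finger_gap'],read_state()['moment'])
E
```

```text
T [475.01 347.5   94.15] [-1.5733 -0.0036  1.1883] F [-8.  -5.9 26.9]
turn [0.14 0.13 0.21]
(474.5, 347.5, 94) [-0.2  0.1  0.5]
27.142569765561568 [-1.57684511  1.74678811  0.00402795]
```

View pics/w8d.png

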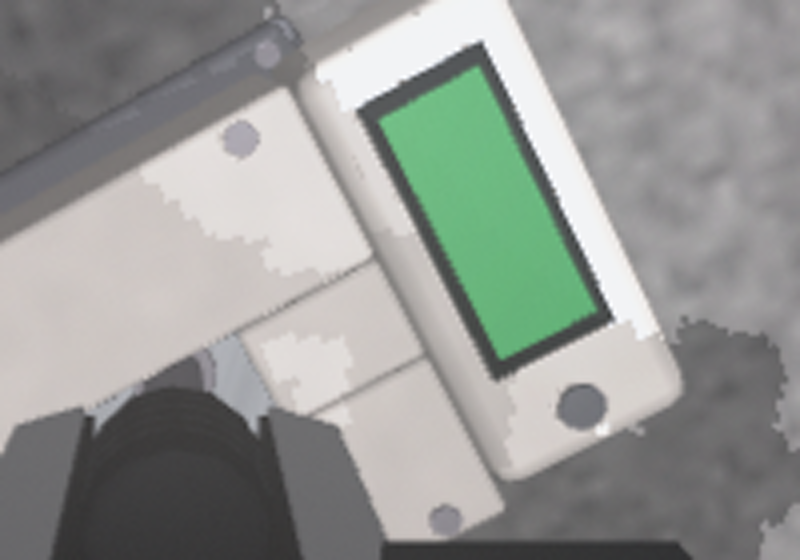

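View pics/s8.png

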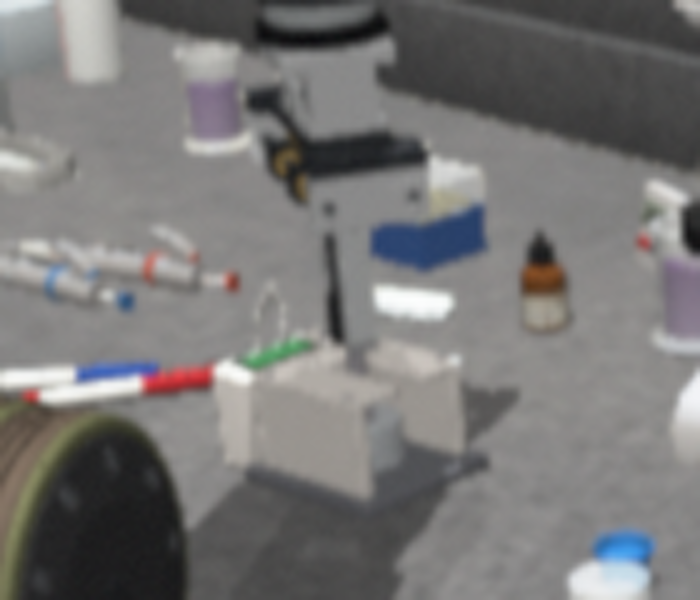

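```bash
python3 -c "
from cell import order,read_state
print(order.sign_off());s=read_state();print(s['clock'],s['eef_pos'],s['wrist_force'])"
```

```text
the job is handed in; nothing more can be done
None
the job is handed in; nothing more can be done
```

I took the metal puck by its black grip, slid it into the dock with its neck along the slot, lowered it over the pin, and pressed it down. The job was handed in at about 9.3 s with the gripper still holding and pressing. I carried the puck past the front end of the clip rack, about 180 mm above the worktop, rather than directly over the rack. The microscope overhangs the rack there.

What the last checks showed:
- **Seated on the pin:** the puck's underside went from 36 mm to about 25 mm, below the pin tip at 30 mm, with no rise in force.
- **Plate at the bottom:** spring force began near an underside height of 20 mm. The puck then stopped at about 13.8 mm, where 14 mm is expected. Past that, the push rose from about 13 N to about 28 N with only 0.2 mm more movement, so the plate is at its stop.
- **Still steady:** force and pose were unchanged in two later pictures, and the grip opening stayed at 27 mm, so there was no sign of slip.

**Sideways push:** about 10 N remained while pressed. The socket or disc is probably leaning on the pin or plate. I tried shifting about 0.6 mm to relieve it, but the puck did not move and the sideways push rose from about 7 N to 10 N, so I left it.

**Other objects:** the arm showed no contact with the cap, jar, beaker, bottle or turquoise look-alikes on the way. I did not re-measure where they stand at the end.

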